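Stand up the knocked-over measuring cylinder and crate it with the sample jar

TASK

The plastic measuring cylinder has been knocked over: tip it up over the edge of its foot, keeping the foot on the bench, until it stands upright on the bench. Put it, kept upright, and the screw-capped sample jar into the two empty cells of the divided crate, one in each, both standing upright on the cell floor, set down and not dropped. Do not disturb the two bottles in the crate or the beaker.

Things in the scene. Friction and masses are not known exactly. Their poses are not given: they have to be found in the camera images.
- cylinder_mid (a point): centre of the measuring cylinder (half-way up, on its axis): loose white plastic cylinder 220 mm long, 0.15 kg, round tube 30 mm in diameter on a hexagonal foot 60 mm across flats (69 across corners), 12 mm thick. Starts lying level, axis 30 mm above the bench. Its x axis runs along the tube from foot to mouth: it stands upright when x points up. Lying at the start, its z points up
- cylinder_collar (a point): centre of the cylinder's grey hexagonal bumper collar, 60 mm across flats and 10 mm thick, 158 to 168 mm from the foot's underside; same axes. The cylinder lies on one flat of the foot and one of the collar. Bare tube to grip: 12 to 158 mm and 168 to 220 mm from the foot's underside
- cylinder_foot (a point): centre of the underside of the cylinder's foot, 110 mm from cylinder_mid; same axes. Lying, it is 30 mm above the bench and the foot's lower edge, the one to pivot on, is straight below it; standing, it is at bench level
- jar_mid (a point): centre (half-way up) of the sample jar: white plastic, 95 mm tall, loose, 0.12 kg, body 46 mm in diameter to 70 mm up, then a ribbed screw cap 44 mm in diameter up to the top. Stands upright (z up) on the bench close beside the lying tube, where it can be in the way of a gripper at the tube
- crate: grey plastic crate, fixed to the bench, 175 x 175 mm outside, 60 mm high, walls and the two crossing dividers 5 mm thick and all 60 mm high, floor 5 mm thick. 2 x 2 cells, each 80 x 80 mm, centred at x, y = +-42.5 mm in the crate's axes. Origin: centre of its underside
- liner0_spot (a point): centre of a round paper liner (52 mm in diameter, 1 mm, on the cell floor, 5 mm above the bench) in the middle of one empty cell
- liner1_spot (a point): centre of the liner in the other empty cell, same size
- bottle0: amber glass bottle standing in one cell of the crate, loose, 54 mm in diameter, 110 mm tall (top 115 mm above the bench). Origin: centre of its underside. To be left alone
- bottle1: the same kind of bottle in another cell. To be left alone
- stand: small retort stand fixed to the bench on the far side of the work: grey square base 90 x 90 mm, 14 mm thick, with a bare upright steel rod 12 mm in diameter at its centre up to 414 mm, and a clamp boss (28 x 22 x 30 mm, with a screw reaching 44 mm out to the far side) 360 mm up. Origin: centre of its underside. An obstacle
- beaker: empty glass beaker standing beside the lying tube on the other side from the jar, loose, 48 mm in diameter, 65 mm tall. Origin: centre of its underside. To be left alone

How it is judged:
On the way:
1. the measuring cylinder stands upright on the bench, outside the crate (angle between cylinder_foot's own x axis and vertical below 0.1 rad and height (world z) of cylinder_foot below 0.008 m and horizontal distance between cylinder_foot and crate above 0.1 m), for 0.2 s.
At the end, for the whole second after the job is handed in: Cylinder and jar each stand in a different empty cell (within 25 mm of its liner's centre), upright within 0.1 rad, on the cell floor (within 5 mm), at rest (((horizontal distance between cylinder_foot and liner0_spot below 0.025 m and horizontal distance between jar_mid and liner1_spot below 0.025 m) or (horizontal distance between cylinder_foot and liner1_spot below 0.025 m and horizontal distance between jar_mid and liner0_spot below 0.025 m)) and angle between cylinder_foot's own x axis and vertical below 0.1 rad and angle between jar_mid's own z axis and vertical below 0.1 rad and height (world z) of cylinder_foot below 0.01 m and height (world z) of jar_mid below 0.0575 m and linear speed of each of cylinder, jar below 0.03 m/s); the robot touches nothing.
It fails at once if a bottle or the beaker is shifted by more than 20 mm or tipped by more than 0.35 rad (distance of any of bottle0, bottle1, beaker from where it was at the start of the episode above 0.02 m or angle between any of bottle0, bottle1, beaker's own z axis and vertical above 0.35 rad).
It fails at once if the cylinder's foot is lifted clear of the bench (its centre above 60 mm) while the cylinder is leaning by more than 0.35 rad (height (world z) of cylinder_foot above 0.06 m and angle between cylinder_foot's own x axis and vertical above 0.35 rad).
It fails at once if cylinder or jar is dropped: it moves faster than 0.7 m/s with no finger on it ((linear speed of cylinder above 0.7 m/s and contact force between cylinder and the fingers below 0.05 N) or (linear speed of jar above 0.7 m/s and contact force between jar and the fingers below 0.05 N)).
It also fails if it takes over 64 s, if anything falls off the work surface, if the arm or the gripper's body presses on something with over 40 N, if the wrist force passes 120 N, or if a joint passes its speed limit or range.

ROBOT

A 6-joint arm with a two-finger parallel gripper is mounted at the origin on the work surface. World frame = base frame: x ahead of the robot, y to its left, z up, the work surface at z = 0. Lengths are in m, angles in rad, forces in N, time in s.
With the tool pointing down it reaches from about 0.425 to 0.95 m from the base axis. Payload 3.5 kg.
Tool frame: the origin (TCP) lies at the very end of the fingers, on their centre line; the grasp point (between the pads) lies ctrl.grip_point_offset behind it (ctrl.grip_point_offset is the distance from the TCP to the grasp point, in m); z points along the fingers, y is the direction in which the jaws open and shut (so a half turn about z gives the same grasp; the last joint's range is limited). The gripper opens to 85 mm and grips with 20 to 120 N. Pads are 22 mm wide; open, the fingers measure 114 mm over their backs; the gripper's body (76 mm by 85 mm) begins 54 mm behind the grasp point. The pads swing forward as they close: fully open they stand 13 mm farther back than shut.
Start: joints at [1.157, 0.286, 1.577, -0, 1.279, -0.15], TCP at [0.176, 0.652, 0.231] pointing down, gripper open.
Joint ranges: [-2.77, 2.77], [-0.9, 2.22], [0.21, 2.48], [-1.53, 4.67], [0.24, 2.81], [-2.84, 2.84]. Speed limits (rad/s): [2.79, 2.79, 3.14, 3.14, 3.14, 3.14].

INTERFACE

Orientations are given as a unit quaternion [x, y, z, w].
In Python, from plant import telemetry, imaging, ticket, finder, ctrl gives the robot as it stands. The module is installed in compiled form; this text tells all that it offers.
- The arm moves only by the shell command python3 -m crank 'ROWS' [FORCE]. ROWS is JSON, a list of rows, each a list of 7 numbers: the shift along the tool's x, y, z scaled (see below), then the turn, a rotation vector about the tool's x, y, z scaled (see below), then the opening, from 0 (shut) to 1 (fully open). A call has 1 to 12 rows; each row is the pose to reach, as a shift and turn from the pose commanded when the call began, along the tool's axes at that moment; what a row does not reach only later rows make up. The controller multiplies each number of a shift by 0.15 m and each number of a turn by 90 degrees. A row lasts 1/10 s, in which the tool goes at most 50 mm and 8.59 degrees, less where a joint would pass 70% of its speed; a pose out of reach is approached as far as the arm can. A call with a number of a shift or a turn outside -1 to 1 is refused whole. A call with a gripper value outside its range is refused whole. The fingers move at their own pace and stop on an object; FORCE is the grip in N (left out, the last holds). Time passes only in rows, so rows that repeat a pose let the fingers close. It gives the time, the measured TCP pose, the force and the opening at its end, in the units of the state.
- telemetry.get_state(): the state, without advancing time (a new reading comes with each control period).
- imaging.read_camera(name): name is "scene" or "top" or "wrist"; returns a dict with "pixels" (420x560x3 uint8, red, green, blue), "vfov" (degrees; the focal length in pixels is half the picture's height over the tangent of half this angle, whatever the lens; pixels are square), "cx", "cy" (the principal point, pixels), "distortion" ([k1, k2, p1, p2, k3] as OpenCV has them; the pictures are not rectified), "rvec" (rotation vector, rad) and "tvec" (3), from world to camera coordinates, as OpenCV has them. Camera axes: x right, y down, z forward; pixel columns grow to the right and rows downward; lengths in m; the calibration is good to about 2 mm. A picture is of the moment at which its call begins. There is no depth.
- ticket.sign_off(): hands the job in, once; it reports no verdict.
Trained networks look in a picture, given as the dict that the camera call returned (one of the last four; its "shot" number tells which), for a name from the list of things; names that differ only in an ending like _2 or _b are one class to them, and where a whole thing is asked for, a point or a joint stands for the part that bears it (a point fixed in the world has none). Each returns a list of dicts, best first, with "confidence" (0 to 1); they miss things now and then, are a little off and sometimes report something else, mostly with a low value. They report only what shows in the picture. A call takes as long as a camera call.
- finder.masks_of(label, picture): "pixels" (420x560 bool, what is visible of it) and "extent" ([left, top, right, bottom] in pixels, round what is visible of it).
- finder.pinpoint(label, picture): "location" ([row, column] in pixels: a listed point, or the origin of a listed thing).
The state is a dict: "time": time; "qpos": joint angles; "dq": joint speeds; "joint_efforts": joint torques, N m; "eef_pos": TCP position; "tcp_rot": TCP orientation; "contact_force": force on the tool from outside, world axes, zero at the start; "wrist_torque": the same for the moment, N m; "opening": opening from 0.0 (shut) to 1.0 (fully open).
Only numpy, scipy, OpenCV 4.12 (cv2) and the standard library are available. Lean on these libraries where they do the work, as an engineer would, in place of code of your own. Each camera call takes 0.05 s, during which the arm holds its last target.

## Working session

There is one attempt and no reset: what is moved stays moved. The work goes in short steps, Python scripts to look and compute and a shell command to move; the robot and the scene stay as the last step left them, time stands still between calls to the robot, and variables do not carry over. Pictures are saved under pics/ and viewed, and the job is handed in when it is done.

```bash
mkdir -p pics; ls; cat > h.py <<'E'
import numpy as np, cv2
from scipy.spatial.transform import Rotation as R
from plant import telemetry, imaging, ticket, finder, ctrl
def K(p):
    f=p["pixels"].shape[0]/2/np.tan(np.radians(p["vfov"])/2)
    return np.array([[f,0,p["cx"]],[0,f,p["cy"]],[0,0,1.]])
def ray(p,rc):
    u=cv2.undistortPoints(np.array([[[rc[1],rc[0]]]],float),K(p),np.array(p["distortion"],float))[0,0]
    Rm=cv2.Rodrigues(np.array(p["rvec"],float))[0]; t=np.array(p["tvec"],float).ravel()
    return -Rm.T@t, Rm.T@np.array([u[0],u[1],1.])
def at_z(p,rc,z):
    o,d=ray(p,rc); return o+d*(z-o[2])/d[2]
def proj(p,X):
    q=cv2.projectPoints(np.array(X,float).reshape(-1,1,3),np.array(p["rvec"],float),np.array(p["tvec"],float),K(p),np.array(p["distortion"],float))[0]
    return q.reshape(-1,2)
def tri(L):
    A=np.zeros((3,3));b=np.zeros(3)
    for p,rc in L:
        o,d=ray(p,rc); d=d/np.linalg.norm(d); M=np.eye(3)-np.outer(d,d); A+=M;b+=M@o
    return np.linalg.solve(A,b)
def save(p,n): cv2.imwrite("pics/"+n+".png",cv2.cvtColor(p["pixels"],cv2.COLOR_RGB2BGR))
def delta(pos,rot):
    "rows numbers for target pos & scipy rotation from the current measured pose"
    s=telemetry.get_state(); R0=R.from_quat(s["tcp_rot"])
    return np.round(R0.inv().apply(np.array(pos)-s["eef_pos"])/0.15,3), np.round((R0.inv()*rot).as_rotvec()/(np.pi/2),3)
E
python3 - <<'E'
from h import *
np.set_printoptions(precision=4,suppress=True)
s=telemetry.get_state(); print(s, ctrl.grip_point_offset)
P={n:imaging.read_camera(n) for n in ("scene","top","wrist")}
for n in P: save(P[n],n+"0")
Z={"cylinder_mid":.03,"cylinder_collar":.03,"cylinder_foot":.03,"jar_mid":.0475,"crate":0,"liner0_spot":.006,"liner1_spot":.006,"bottle0":.005,"bottle1":.005,"stand":0,"beaker":0}
for l,z in Z.items():
    L=[]
    for n in P:
        for d in finder.pinpoint(l,P[n])[:2]:
            print(l,n,np.round(d["location"],1),round(d["confidence"],2),at_z(P[n],d["location"],z))
E
```

```text
pics
{'time': 0.0, 'qpos': array([ 1.157 ,  0.2872,  1.5782, -0.    ,  1.2786, -0.15  ]), 'dq': array([-0.0013, -0.0003,  0.0009,  0.0005, -0.0001, -0.001 ]), 'joint_efforts': array([  0.    , -40.5978, -29.2628,  -0.0001,   0.0057,   0.    ]), 'eef_pos': array([0.1757, 0.651 , 0.2299]), 'tcp_rot': array([ 0.1315,  0.9913, -0.0012, -0.0003]), 'contact_force': array([-0.4801,  0.9242,  1.0371]), 'wrist_torque': array([-0.0305,  0.0159, -0.0676]), 'opening': 0.9996223144256627} 0.0187
cylinder_mid scene [174.4 245.9] 0.62 [ 0.5067 -0.1398  0.03  ]
cylinder_mid top [237.1 371.3] 0.58 [ 0.5098 -0.1446  0.03  ]
cylinder_mid top [130.2 286. ] 0.24 [0.7079 0.0108 0.03  ]
cylinder_collar top [235.3 405.2] 0.6 [ 0.5132 -0.2062  0.03  ]
cylinder_foot scene [196.3 273. ] 0.97 [ 0.5121 -0.0381  0.03  ]
cylinder_foot top [240.7 313.8] 0.84 [ 0.5032 -0.0398  0.03  ]
jar_mid scene [174.  210.2] 0.57 [ 0.5799 -0.1846  0.0475]
jar_mid scene [256.9 386.1] 0.29 [0.4808 0.2634 0.0475]
jar_mid top [200.6 392.1] 0.57 [ 0.5749 -0.1797  0.0475]
crate scene [251.9 360.8] 0.61 [0.4728 0.1973 0.    ]
crate top
[... 198 characters left out ...]
67 [0.5348 0.2282 0.006 ]
liner1_spot scene [174.7 210.8] 0.51 [ 0.5537 -0.2215  0.006 ]
liner1_spot top [223.6 175.7] 0.9 [0.5359 0.2174 0.006 ]
liner1_spot top [269.1 159.5] 0.19 [0.4511 0.246  0.006 ]
bottle0 scene [258.3 384. ] 0.92 [0.4545 0.2455 0.005 ]
bottle0 top [270.8 158.6] 0.59 [0.448  0.2478 0.005 ]
bottle1 scene [258.3 384. ] 0.92 [0.4545 0.2455 0.005 ]
bottle1 top [270.8 158.6] 0.59 [0.448  0.2478 0.005 ]
stand scene [264.9 220.2] 0.66 [0.7163 0.0147 0.    ]
stand scene [164.4 226.3] 0.63 [ 0.4958 -0.2311  0.    ]
stand top [132.  286.4] 0.73 [0.7118 0.0098 0.    ]
beaker scene [172.  285.2] 0.94 [ 0.4071 -0.1044  0.    ]
beaker top [290.7 344.3] 0.88 [ 0.4108 -0.0981  0.    ]
```

View pics/scene0.png

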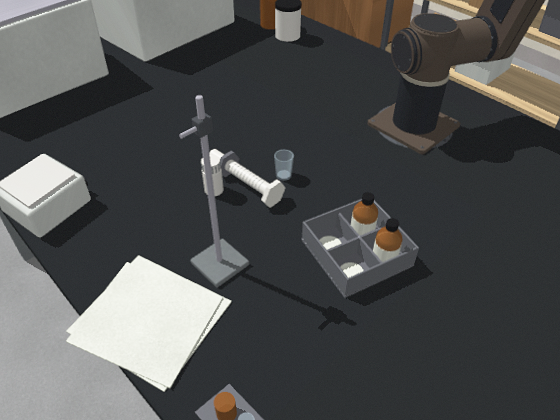

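View pics/top0.png

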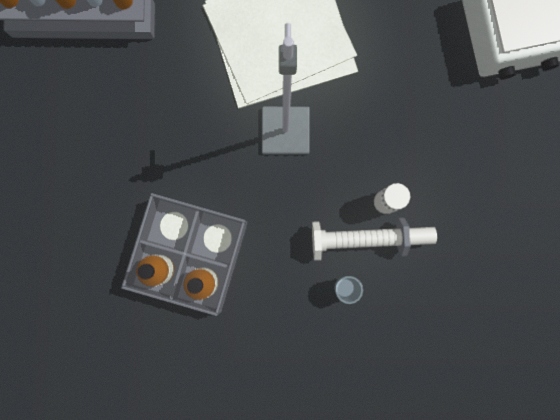

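```bash
cat > fit.py <<'E'
from h import *
from scipy.optimize import minimize
def ringpts(c,a,profile,n=24,hexes=()):
    a=a/np.linalg.norm(a); u=np.cross(a,[0,0,1.]) if abs(a[2])<.9 else np.array([1.,0,0]); u/=np.linalg.norm(u); v=np.cross(u,a)
    return [np.array([c+a*s+r*(np.cos(t)*u+np.sin(t)*v) for s in (s0,s1) for t in np.linspace(0,2*np.pi,n,endpoint=False)]) for s0,s1,r in profile]
def sil(p,parts):
    m=np.zeros(p["pixels"].shape[:2],np.uint8)
    for q in parts:
        cv2.fillConvexPoly(m,cv2.convexHull((proj(p,q)*16).round().astype(np.int32)),1,shift=4)
    return m>0
def hexpart(c,a,s0,s1,rc):
    # flat down when lying
    u=np.cross(a,[0,0,1.]);u/=np.linalg.norm(u);v=np.cross(u,a)
    return np.array([c+a*s+rc*(np.cos(t)*u+np.sin(t)*v) for s in(s0,s1) for t in np.arange(6)*np.pi/3])
def cyl(f,a):
    return ringpts(f,a,[(0,.22,.015)])+[hexpart(f,a,0,.012,.0345),hexpart(f,a,.158,.168,.0345)]
def iou(a,b): return (a&b).sum()/max(1,(a|b).sum())
E
python3 - <<'E'
from fit import *
np.set_printoptions(precision=4,suppress=True)
P={n:imaging.read_camera(n) for n in ("scene","top")}
M={}
for n in P:
    for l in("cylinder_mid","jar_mid","beaker"):
        r=finder.masks_of(l,P[n]); 
        for d in r[:2]: print(n,l,d["confidence"],d["extent"])
        if r: M[n,l]=r[0]["pixels"]
def cost(x,names):
    a=np.array([np.sin(x[2]),-np.cos(x[2]),0]); return -sum(iou(sil(P[n],cyl(np.array([x[0],x[1],.03]),a)),M[n,"cylinder_mid"]) for n in names)
for names in (["top"],["scene"],["top","scene"]):
    if any((n,"cylinder_mid") not in M for n in names): continue
    r=minimize(cost,[.505,-.039,.05],args=(names,),method="Nelder-Mead",options=dict(initial_simplex=[[.505,-.039,.05],[.515,-.039,.05],[.505,-.03,.05],[.505,-.039,.1]],xatol=1e-4)); print(names,r.x,r.fun)
for l,h,rad,x0 in(("jar_mid",.095,.023,[.577,-.182]),("beaker",.065,.024,[.41,-.1])):
  for names in (["top"],["scene"],["top","scene"]):
    c=lambda x:-sum(iou(sil(P[n],ringpts(np.array([x[0],x[1],0]),np.array([0,0,1.]),[(0,h,rad)])),M[n,l]) for n in names)
    r=minimize(c,x0,method="Nelder-Mead",options=dict(initial_simplex=[x0,[x0[0]+.01,x0[1]],[x0[0],x0[1]+.01]])); print(l,names,r.x,r.fun)
# crate yaw: corner overlay
for n in P:
    for l in("liner0_spot","liner1_spot","bottle0","bottle1"):
        print(n,l,[(np.round(at_z(P[n],d["location"],.006)[:2],4),round(d["confidence"],2)) for d in finder.pinpoint(l,P[n])])
E
```

```text
scene cylinder_mid 0.91 [211.8, 149.6, 287.2, 207.4]
scene jar_mid 0.61 [201.6, 155.6, 224.4, 196.4]
scene beaker 0.66 [272.4, 142.0, 293.2, 179.3]
top cylinder_mid 0.59 [309.8, 217.7, 435.2, 258.5]
top jar_mid 0.91 [374.4, 181.4, 410.4, 214.4]
top beaker 0.66 [332.6, 276.6, 363.1, 302.4]
['top'] [ 0.5044 -0.0383  0.0423] -0.9497699386503068
['scene'] [ 0.5073 -0.039   0.0125] -0.8878248974008208
['top', 'scene'] [ 0.5055 -0.0383  0.0372] -1.8255627674442434
jar_mid ['top'] [ 0.5786 -0.1756] -0.8796821793416572
jar_mid ['scene'] [ 0.5768 -0.1798] -0.49146341463414633
jar_mid ['top', 'scene'] [ 0.5786 -0.178 ] -1.3687598492445698
beaker ['top'] [ 0.4157 -0.0978] -0.7628726287262872
beaker ['scene'] [ 0.4162 -0.1022] -0.7855973813420621
beaker ['top', 'scene'] [ 0.4159 -0.1015] -1.5346782907234102
scene liner0_spot [(array([0.5154, 0.1391]), 0.45)]
scene liner1_spot [(array([0.5407, 0.2247]), 0.61)]
scene bottle0 [(array([0.425 , 0.1653]), 0.79), (array([0.4476, 0.2459]), 0.72)]
scene bottle1 [(array([0.425 , 0.1653]), 0.79), (array([0.4476, 0.2459]), 0.72)]
top liner0_spot [(array([0.51  , 0.1361]), 0.6)]
top liner1_spot [(array([0.5394, 0.221 ]), 0.96)]
top bottle0 [(array([0.4469, 0.2409]), 0.91), (array([0.4167, 0.1609]), 0.9)]
top bottle1 [(array([0.4469, 0.2409]), 0.91), (array([0.4167, 0.1609]), 0.9)]
```

```bash
A='[-1,-1,-0.4,0,0,0,0.6]'; python3 -m crank '[[-1,-1,-0.4,0,0,0,0.6],[-1,-1,-0.4,0,0,0,0.6],[-1,-1,-0.4,0,0,0,0.6],[-1,-1,-0.4,0,0,0,0.6],[-1,-1,-0.4,0,0,0,0.6]]' && python3 -c "
from h import *
s=telemetry.get_state();print(s['qpos'])" && python3 -m crank '[[-1,-1,0,0,0,0,0.6],[-1,-1,0,0,0,0,0.6],[-1,-1,0,0,0,0,0.6],[-1,-1,0,0,0,0,0.6],[-1,-1,0,0,0,0,0.6]]' && python3 -m crank '[[-0.8,-1,0,0,0,0,0.6],[-0.8,-1,0,0,0,0,0.6],[-0.8,-1,0,0,0,0,0.6],[-0.8,-1,0,0,0,0,0.6],[-0.8,-1,0,0,0,0,0.6]]'
cat > tgt.py <<'E'
import sys
from h import *
np.set_printoptions(precision=4,suppress=True)
def lying_frame(psi,tilt):
    "tool rotation: tilt = lean at tube lying; a = tube dir"
    a=np.array([np.sin(psi),-np.cos(psi),0]); z=-a*np.sin(tilt)-np.array([0,0,1.])*np.cos(tilt)
    y=np.array([np.cos(psi),np.sin(psi),0]); x=np.cross(y,z); return a,R.from_matrix(np.c_[x,y,z])
E
python3 - <<'E'
from tgt import *
s=telemetry.get_state();print(s['qpos'],s['eef_pos'])
a,r=lying_frame(.04,np.radians(40))
g=np.array([.505,-.0385,.03])+.197*a; z=r.as_matrix()[:,2]
print(delta(g+z*(.0187-.15),r))
E
```

```text
time: 3.1
eef_pos: [0.2835, 0.4654, 0.2933]
tcp_rot: [0.133, 0.991, 0.001, 0.001]
contact_force: [1.0, 0.8, 0.2]
opening: 0.599
[ 8.37927475e-01 -4.63740878e-02  1.82847528e+00 -1.04944150e-03
  1.35672193e+00 -4.66274555e-01]
time: 3.6
eef_pos: [0.3891, 0.2804, 0.2916]
tcp_rot: [0.134, 0.991, -0.0, 0.001]
contact_force: [-0.2, 0.2, 0.3]
opening: 0.601
time: 4.1
eef_pos: [0.4656, 0.1044, 0.2914]
tcp_rot: [0.134, 0.991, -0.0, 0.0]
contact_force: [0.7, -0.2, 0.4]
opening: 0.602
[ 0.008  -0.2068  1.9762 -0.001   1.3716 -1.293 ] [0.4656 0.1044 0.2914]
(array([-1.078, -2.634,  1.075]), array([-0.28 ,  0.384,  0.768]))
```

```bash
python3 -m crank '[[-0.35,-1,0,0,0,0.8,0.55],[-0.35,-1,0,0,0,0.8,0.55],[-0.35,-1,0,0,0,0.8,0.55],[-0.35,-1,0,0,0,0.8,0.55],[-0.35,-1,0,0,0,0.8,0.55],[-0.35,-1,0,0,0,0.8,0.55],[-0.35,-1,0,0,0,0.8,0.55],[-0.35,-1,0,0,0,0.8,0.55],[-0.35,-1,0,0,0,0.8,0.55]]'
python3 - <<'E'
from tgt import *
p=imaging.read_camera("wrist"); save(p,"w1")
s=telemetry.get_state();print(s['qpos'],s['eef_pos'])
a,r=lying_frame(.04,np.radians(40))
g=np.array([.505,-.0385,.03])+.197*a; z=r.as_matrix()[:,2]
print(delta(g+z*(.0187-.15),r))
E
```

```text
time: 5.0
eef_pos: [0.4758, -0.0493, 0.2914]
tcp_rot: [0.69, 0.724, 0.0, -0.0]
contact_force: [0.0, -0.4, 0.4]
opening: 0.552
[-0.3163 -0.2036  1.9735  0.0008  1.3717 -0.3642] [ 0.4758 -0.0494  0.2914]
(array([-1.814,  0.183,  1.071]), array([-0.002,  0.444,  0.005]))
```

View pics/w1.png

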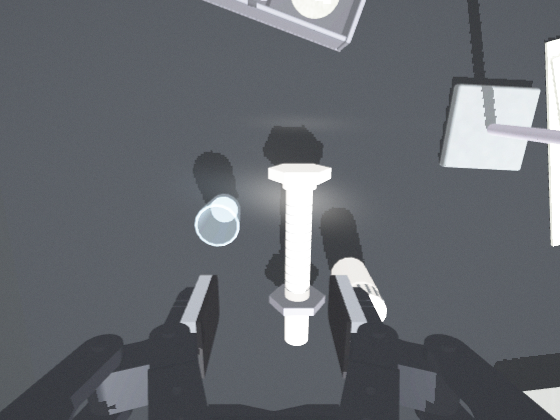

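```bash
python3 -m crank '[[-0.95,0.1,0.2,0,0.22,0,0.55],[-0.95,0.1,0.2,0,0.22,0,0.55],[-0.95,0.1,0.2,0,0.22,0,0.55],[-0.95,0.1,0.2,0,0.22,0,0.55]]'
python3 - <<'E'
from tgt import *
from fit import *
p=imaging.read_camera("wrist"); save(p,"w2"); t=imaging.read_camera("top")
s=telemetry.get_state();print(s['qpos'],s['eef_pos'])
P={"w":p,"t":t};M={}
for n in P:
    r=finder.masks_of("cylinder_mid",P[n]); print([(d["confidence"],d["extent"]) for d in r]); M[n]=r[0]["pixels"]
def cost(x,names):
    a=np.array([np.sin(x[2]),-np.cos(x[2]),0]); return -sum(iou(sil(P[n],cyl(np.array([x[0],x[1],.03]),a)),M[n]) for n in names)
for names in ("w","t","wt"):
    r=minimize(cost,[.505,-.039,.05],args=(names,),method="Nelder-Mead",options=dict(initial_simplex=[[.505,-.039,.05],[.515,-.039,.05],[.505,-.03,.05],[.505,-.039,.1]],xatol=1e-4)); print(names,r.x,r.fun)
for l,z in(("cylinder_foot",.03),("cylinder_collar",.03),("cylinder_mid",.03),("jar_mid",.0475)):
    print(l,[(at_z(p,d["location"],z),d["confidence"]) for d in finder.pinpoint(l,p)[:2]])
a,r=lying_frame(.04,np.radians(40))
g=np.array([.505,-.0385,.03])+.197*a; z=r.as_matrix()[:,2]
print(delta(g+z*(.0187-.1),r))
E
```

```text
time: 5.45
eef_pos: [0.4978, -0.1965, 0.2578]
tcp_rot: [0.681, 0.712, 0.118, -0.127]
contact_force: [-0.0, 0.9, 0.6]
opening: 0.546
[-0.6809  0.0539  1.8153  0.2561  1.5128 -0.7765] [ 0.498  -0.1924  0.2603]
[(0.86, [251.6, 100.2, 317.7, 325.7])]
[(0.8, [308.9, 215.5, 433.0, 260.3])]
w [ 0.5052 -0.0397  0.0446] -0.9628818146668385
t [ 0.5044 -0.0382  0.0416] -0.9478815148106486
wt [ 0.5044 -0.039   0.0418] -1.8907960269040536
cylinder_foot [(array([ 0.5025, -0.0382,  0.03  ]), 0.74)]
cylinder_collar []
cylinder_mid [(array([ 0.507 , -0.1476,  0.03  ]), 0.72)]
jar_mid [(array([ 0.5777, -0.177 ,  0.0475]), 0.74)]
(array([-0.994,  0.077,  0.848]), array([-0.003,  0.225,  0.008]))
```

View pics/w2.png

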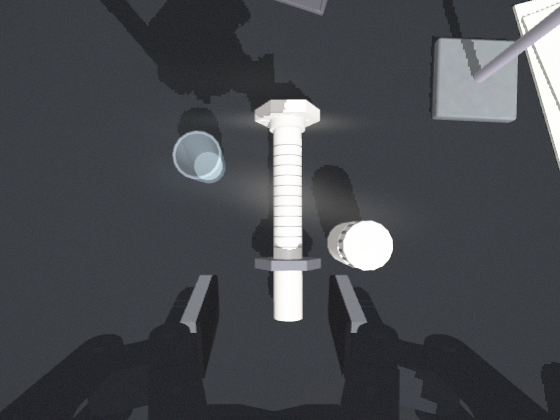

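```bash
python3 -m crank '[[-0.98,0.077,0.2,0,0.225,0.01,0.55],[-0.98,0.077,0.2,0,0.225,0.01,0.55],[-0.98,0.077,0.2,0,0.225,0.01,0.55],[-0.98,0.077,0.6,0,0.225,0.01,0.55],[-0.98,0.077,0.82,0,0.225,0.01,0.55],[-0.98,0.077,0.82,0,0.225,0.01,0.55],[-0.98,0.077,0.82,0,0.225,0.01,0.55]]'
python3 - <<'E'
from tgt import *
p=imaging.read_camera("wrist"); save(p,"w3")
s=telemetry.get_state();print(s['qpos'],s['eef_pos'])
a,r=lying_frame(.043,np.radians(40))
g=np.array([.505,-.039,.03])+.197*a; z=r.as_matrix()[:,2]
print(delta(g+z*(.0187-.0),r))
E
```

```text
time: 6.55
eef_pos: [0.5146, -0.2876, 0.0966]
tcp_rot: [0.652, 0.676, 0.235, -0.25]
contact_force: [0.3, -0.3, 0.5]
opening: 0.552
[-0.8565  0.5135  1.649   0.4098  1.5599 -1.021 ] [ 0.5155 -0.2889  0.0985]
(array([-0.021,  0.002,  0.702]), array([-0.   ,  0.001, -0.005]))
```

View pics/w3.png

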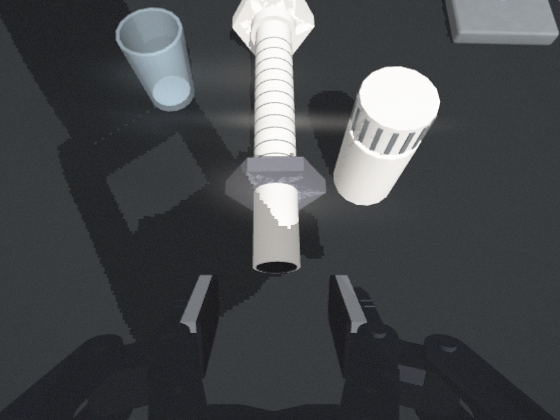

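```bash
python3 -m crank '[[-0.02,0,0.2,0,0,0,0.55],[-0.02,0,0.4,0,0,0,0.55],[-0.02,0,0.55,0,0,0,0.55],[-0.02,0,0.65,0,0,0,0.55],[-0.02,0,0.69,0,0,0,0.55],[-0.02,0,0.69,0,0,0,0.55]]'
python3 - <<'E'
from tgt import *
p=imaging.read_camera("wrist"); save(p,"w4")
s=telemetry.get_state();print(s['qpos'],s['eef_pos'],s['contact_force'])
a,r=lying_frame(.043,np.radians(40))
g=np.array([.505,-.039,.03])+.197*a; z=r.as_matrix()[:,2]
print(delta(g+z*(.0187-.0),r))
E
```

```text
time: 7.2
eef_pos: [0.5121, -0.2246, 0.0159]
tcp_rot: [0.653, 0.676, 0.235, -0.248]
contact_force: [0.0, 0.3, 0.0]
opening: 0.548
[-0.7947  0.5621  1.7648  0.4513  1.3907 -1.0448] [ 0.5122 -0.2251  0.0161] [ 0.7522 -0.3872  0.6309]
(array([0.005, 0.005, 0.008]), array([-0.   ,  0.001, -0.005]))
```

View pics/w4.png

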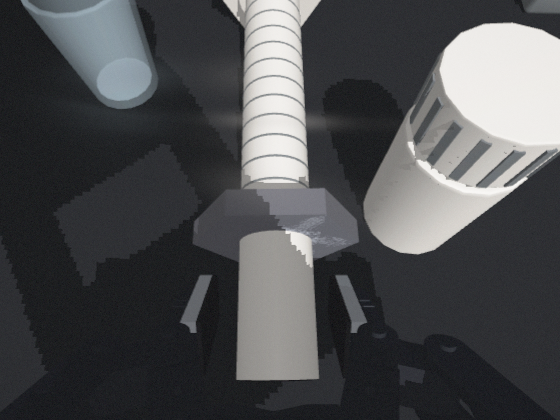

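```bash
python3 -m crank '[[0,0,0,0,0,0,0],[0,0,0,0,0,0,0],[0,0,0,0,0,0,0],[0,0,0,0,0,0,0],[0,0,0,0,0,0,0],[0,0,0,0,0,0,0]]' 40
cat > arc.py <<'E'
from tgt import *
# rotate about pivot edge by angles; rows relative to current pose
psi=.043; F=np.array([.505,-.039,0.]); a=np.array([np.sin(psi),-np.cos(psi),0]); 
k=np.cross(a,[0,0,1.])  # rotation a->z
def rows(angs,lift=0.0):
    s=telemetry.get_state(); R0=R.from_quat(s["tcp_rot"]); p0=np.array(s["eef_pos"])
    for g in angs:
        Q=R.from_rotvec(k*np.radians(g)); p=F+Q.apply(p0-F)+[0,0,lift]
        print(g,np.round(R0.inv().apply(p-p0)/.15,3),np.round((R0.inv()*Q*R0).as_rotvec()/(np.pi/2),3), np.round(p,3))
E
python3 - <<'E'
from arc import *
s=telemetry.get_state();print(s['eef_pos'],s['contact_force'],s['opening'])
rows(range(5,95,5))
E
```

```text
time: 7.85
eef_pos: [0.5122, -0.2255, 0.016]
tcp_rot: [0.653, 0.676, 0.235, -0.248]
contact_force: [0.6, -2.1, 5.7]
opening: 0.338
[ 0.5122 -0.2255  0.016 ] [ 0.5828 -2.0953  5.6703] 0.3384220660969491
5 [ 0.08  -0.001 -0.074] [-0.    -0.056 -0.   ] [ 0.512 -0.223  0.032]
10 [ 0.166 -0.001 -0.14 ] [-0.001 -0.111 -0.   ] [ 0.512 -0.22   0.048]
15 [ 0.258 -0.002 -0.199] [-0.001 -0.167 -0.   ] [ 0.512 -0.215  0.064]
20 [ 0.355 -0.003 -0.25 ] [-0.002 -0.222 -0.   ] [ 0.511 -0.209  0.079]
25 [ 0.455 -0.004 -0.292] [-0.002 -0.278 -0.   ] [ 0.511 -0.201  0.093]
30 [ 0.559 -0.005 -0.325] [-0.003 -0.333 -0.   ] [ 0.511 -0.193  0.107]
35 [ 0.665 -0.006 -0.349] [-0.003 -0.389 -0.   ] [ 0.51  -0.183  0.12 ]
40 [ 0.773 -0.007 -0.363] [-0.004 -0.444 -0.   ] [ 0.51  -0.172  0.132]
45 [ 0.882 -0.008 -0.368] [-0.004 -0.5   -0.   ] [ 0.509 -0.16   0.143]
50 [ 0.991 -0.009 -0.364] [-0.005 -0.556 -0.   ] [ 0.509 -0.147  0.153]
55 [ 1.099 -0.01  -0.35 ] [-0.005 -0.611 -0.   ] [ 0.508 -0.133  0.162]
60 [ 1.206 -0.011 -0.326] [-0.006 -0.667 -0.   ] [ 0.508 -0.118  0.17 ]
65 [ 1.31  -0.012 -0.294] [-0.006 -0.722 -0.   ] [ 0.507 -0.103  0.176]
70 [ 1.41  -0.013 -0.252] [-0.007 -0.778 -0.   ] [ 0.506 -0.088  0.181]
75 [ 1.507 -0.013 -0.202] [-0.007 -0.833 -0.   ] [ 0.506 -0.072  0.184]
80 [ 1.599 -0.014 -0.144] [-0.008 -0.889 -0.   ] [ 0.505 -0.056  0.187]
85 [ 1.686 -0.015 -0.078] [-0.008 -0.944 -0.   ] [ 0.504 -0.039  0.187]
90 [ 1.766 -0.016 -0.004] [-0.009 -1.    -0.   ] [ 0.503 -0.023  0.187]
```

```bash
python3 -m crank '[[0.04,0,-0.038,0,-0.028,0,0],[0.08,0,-0.074,0,-0.056,0,0],[0.166,0,-0.14,0,-0.111,0,0],[0.258,0,-0.199,0,-0.167,0,0],[0.355,0,-0.25,0,-0.222,0,0],[0.455,0,-0.292,0,-0.278,0,0],[0.559,-0.005,-0.325,0,-0.333,0,0],[0.665,-0.006,-0.349,0,-0.389,0,0],[0.773,-0.007,-0.363,0,-0.444,0,0],[0.773,-0.007,-0.363,0,-0.444,0,0],[0.773,-0.007,-0.363,0,-0.444,0,0]]'
python3 - <<'E'
from arc import *
p=imaging.read_camera("scene"); save(p,"s5");p=imaging.read_camera("wrist"); save(p,"w5")
s=telemetry.get_state();print(s['eef_pos'],s['contact_force'],s['opening'],s['qpos'])
rows(range(5,55,5))
E
```

```text
time: 8.95
eef_pos: [0.5092, -0.1699, 0.1307]
tcp_rot: [0.694, 0.72, -0.002, -0.003]
contact_force: [0.5, -1.1, 0.1]
opening: 0.338
[ 0.5089 -0.1707  0.1301] [0.89   0.1531 1.0651] 0.3381569521609128 [-0.512   0.0964  1.9934 -0.0015  1.0608 -0.5467]
5 [ 0.079 -0.001 -0.073] [-0.    -0.056  0.   ] [ 0.508 -0.159  0.141]
10 [ 0.164 -0.002 -0.139] [-0.001 -0.111  0.001] [ 0.508 -0.146  0.151]
15 [ 0.255 -0.004 -0.197] [-0.001 -0.167  0.001] [ 0.507 -0.133  0.16 ]
20 [ 0.35  -0.005 -0.247] [-0.002 -0.222  0.002] [ 0.507 -0.118  0.167]
25 [ 0.45  -0.006 -0.288] [-0.002 -0.278  0.002] [ 0.506 -0.103  0.174]
30 [ 0.552 -0.007 -0.321] [-0.003 -0.333  0.003] [ 0.505 -0.088  0.179]
35 [ 0.658 -0.008 -0.344] [-0.003 -0.389  0.003] [ 0.505 -0.072  0.182]
40 [ 0.764 -0.009 -0.359] [-0.003 -0.444  0.004] [ 0.504 -0.056  0.184]
45 [ 0.872 -0.01  -0.364] [-0.004 -0.5    0.004] [ 0.503 -0.04   0.185]
50 [ 0.979 -0.01  -0.359] [-0.004 -0.556  0.005] [ 0.503 -0.024  0.185]
```

View pics/s5.png

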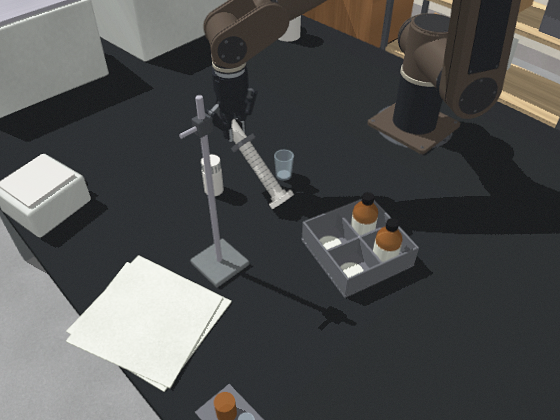

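View pics/w5.png

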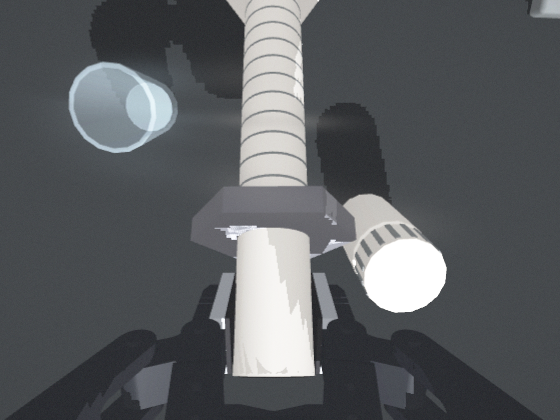

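```bash
python3 -m crank '[[0.079,-0.001,-0.073,0,-0.056,0,0],[0.164,-0.002,-0.139,0,-0.111,0.001,0],[0.255,-0.004,-0.197,0,-0.167,0.001,0],[0.35,-0.005,-0.247,0,-0.222,0.002,0],[0.45,-0.006,-0.288,0,-0.278,0.002,0],[0.552,-0.007,-0.321,0,-0.333,0.003,0],[0.658,-0.008,-0.344,0,-0.389,0.003,0],[0.764,-0.009,-0.359,0,-0.444,0.004,0],[0.872,-0.01,-0.364,0,-0.5,0.004,0],[0.979,-0.01,-0.359,0,-0.556,0.005,0],[0.979,-0.01,-0.359,0,-0.556,0.005,0],[0.979,-0.01,-0.359,0,-0.556,0.005,0]]'
python3 - <<'E'
from arc import *
from fit import *
P={n:imaging.read_camera(n) for n in("scene","top","wrist")}
for n in P: save(P[n],n+"6")
s=telemetry.get_state();print(s['eef_pos'],s['contact_force'],s['opening'],s['qpos'])
z=R.from_quat(s['tcp_rot']).as_matrix()[:,2]; print("toolz",z, "elev",np.degrees(np.arcsin(-z[2])))
for l in("cylinder_foot","cylinder_mid","cylinder_collar"):
  L=[]
  for n in P:
    d=finder.pinpoint(l,P[n])
    if d: L.append((P[n],d[0]["location"])); print(l,n,d[0]["confidence"])
  if len(L)>1: print(l,tri(L))
  for p,rc in L: print(at_z(p,rc,{"t":0,"d":.11,"r":.163}[l[-1]]))
E
```

```text
time: 10.25
eef_pos: [0.5038, -0.0242, 0.187]
tcp_rot: [0.63, 0.651, -0.297, 0.303]
contact_force: [-1.8, 2.1, 9.9]
opening: 0.339
[ 0.5037 -0.0248  0.187 ] [-1.1117  2.6866  8.6357] 0.3407324001760012 [ 0.1291  0.1148  2.0418 -0.9227  1.2795  0.519 ]
toolz [ 0.0186 -0.7677 -0.6406] elev 39.83518875198785
cylinder_foot scene 0.95
[ 0.5151 -0.0079  0.    ]
cylinder_mid scene 0.56
cylinder_mid wrist 0.57
cylinder_mid [ 0.5012 -0.0059  0.1171]
[ 0.4935 -0.014   0.11  ]
[ 0.5021 -0.0124  0.11  ]
cylinder_collar scene 0.8
cylinder_collar wrist 0.64
cylinder_collar [ 0.5039 -0.01    0.1614]
[ 0.5064 -0.0077  0.163 ]
[ 0.5034 -0.008   0.163 ]
```

View pics/scene6.png

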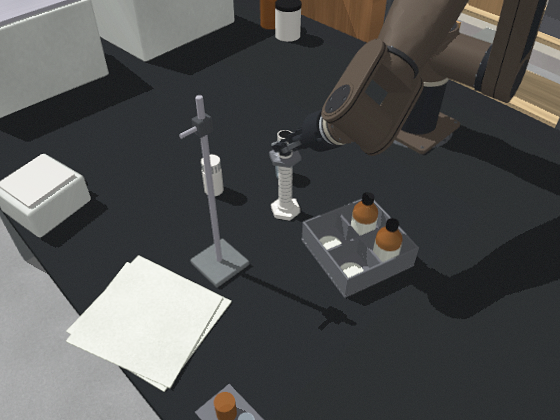

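View pics/wrist6.png

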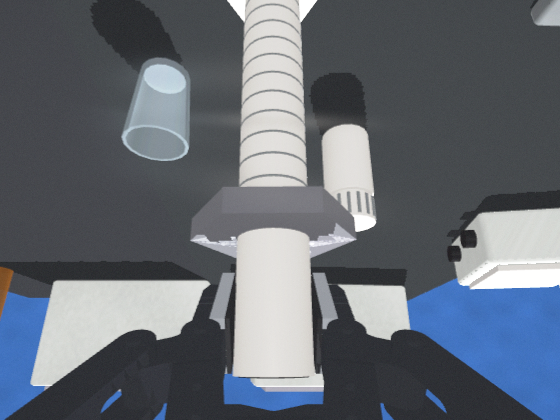

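```bash
python3 -m crank '[[0,0,0,0,0,0,0.42],[0,0,0,0,0,0,0.42],[0,0,0,0,0,0,0.42],[0,0,0,0,0,0,0.42],[0,0,0,0,0,0,0.42],[0,0,0,0,0,0,0.0],[0,0,0,0,0,0,0],[0,0,0,0,0,0,0],[0,0,0,0,0,0,0]]' 40
python3 - <<'E'
from arc import *
from fit import *
P={n:imaging.read_camera(n) for n in("scene","wrist","top")}
save(P["top"],"top7"); save(P["wrist"],"wrist7")
s=telemetry.get_state();print(s['eef_pos'],s['contact_force'],s['opening'],s['qpos'])
# crate fit from mask hull
M={}
for n in("scene","top"):
    r=finder.masks_of("crate",P[n]); print([(d["confidence"],d["extent"]) for d in r]); M[n]=r[0]["pixels"] if r else None
def box(x):
    c,s_=np.cos(x[2]),np.sin(x[2]); h=.0875
    return [np.array([[x[0]+c*i*h-s_*j*h,x[1]+s_*i*h+c*j*h,z] for i in(-1,1) for j in(-1,1) for z in(0,.06)])]
def hull(m):
    q=np.argwhere(m)[:,::-1].astype(np.int32); o=np.zeros(m.shape,np.uint8); cv2.fillConvexPoly(o,cv2.convexHull(q),1); return o>0
M={n:m for n,m in M.items() if m is not None}
for names in (["top"],["scene"],["top","scene"]):
    if not all(n in M for n in names): continue
    x0=np.array([.477,.193,-.3])
    r=minimize(lambda x:-sum(iou(sil(P[n],box(x)),M[n]) for n in names),x0,method="Nelder-Mead",options=dict(initial_simplex=[x0,x0+[.01,0,0],x0+[0,.01,0],x0+[0,0,.1]],xatol=1e-4))
    x=r.x; c,s_=np.cos(x[2]),np.sin(x[2]); print(names,x,r.fun,[np.round([x[0]+c*i-s_*j,x[1]+s_*i+c*j],4) for i in(-.0425,.0425) for j in(-.0425,.0425)])
E
```

```text
time: 11.75
eef_pos: [0.5025, -0.0237, 0.1848]
tcp_rot: [0.631, 0.651, -0.296, 0.301]
contact_force: [-0.7, 0.3, -0.8]
opening: 0.338
[ 0.5025 -0.0237  0.1848] [-0.0891  0.7154 -0.721 ] 0.3368046963467139 [ 0.1305  0.1142  2.0455 -0.9201  1.2755  0.5205]
[(0.65, [304.3, 201.3, 418.2, 300.2])]
[(0.82, [199.8, 209.1, 234.8, 318.7])]
['top'] [ 0.4763  0.1694 -0.3629] -0.06991443018280824 [array([0.4215, 0.1447]), array([0.4516, 0.2242]), array([0.5009, 0.1146]), array([0.5311, 0.194 ])]
['scene'] [ 0.4812  0.1912 -0.2637] -0.7335205241342425 [array([0.4291, 0.1613]), array([0.4513, 0.2433]), array([0.5112, 0.1391]), array([0.5333, 0.2212])]
['top', 'scene'] [ 0.481   0.1913 -0.2661] -0.8000704723029992 [array([0.4288, 0.1614]), array([0.4511, 0.2434]), array([0.5108, 0.1391]), array([0.5331, 0.2211])]
```

View pics/top7.png

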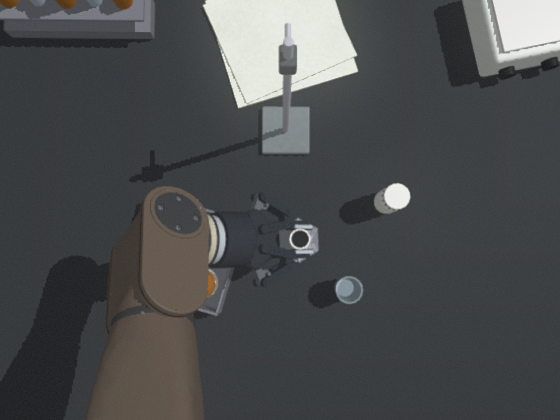

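```bash
python3 - <<'E'
from tgt import *
p=imaging.read_camera("top")
C=np.array([at_z(p,(r,c),.06)[:2] for c,r in((153,194),(246,218),(218,315),(123,288))])
print(C,C.mean(0)); 
for i in range(4): print(np.linalg.norm(C[i]-C[i-1]), np.degrees(np.arctan2(*(C[i]-C[i-1])[::-1])))
c=C.mean(0)
for i in range(4): print(c+(C[i]-c)*42.5/87.5)
s=telemetry.get_state(); R0=R.from_quat(s["tcp_rot"]); print(R0.as_matrix())
for w in([0,0,.08],[.037,.1,.08],[.037,.23,.08]): print(w,np.round(R0.inv().apply(w)/.15,3))
E
```

```text
[[0.5853 0.2472]
 [0.5426 0.082 ]
 [0.3731 0.1298]
 [0.42   0.296 ]] [0.4803 0.1888]
0.1723081150369464 -16.422313407595645
0.17065199350489088 -104.49312966303923
0.17611258876869554 164.26479174094177
0.172678248093594 74.22573877872384
[0.5313 0.2172]
[0.5105 0.1369]
[0.4282 0.1601]
[0.451  0.2408]
[[-0.0229  0.9995  0.0198]
 [ 0.6431  0.0299 -0.7652]
 [-0.7654 -0.0048 -0.6435]]
[0, 0, 0.08] [-0.408 -0.003 -0.343]
[0.037, 0.1, 0.08] [ 0.015  0.264 -0.848]
[0.037, 0.23, 0.08] [ 0.572  0.29  -1.512]
```

```bash
python3 -m crank '[[-0.05,0,-0.043,0,0,0,0],[-0.153,0,-0.129,0,0,0,0],[-0.255,-0.002,-0.214,0,0,0,0],[-0.357,-0.002,-0.3,0,0,0,0],[-0.43,-0.003,-0.36,0,0,0,0],[-0.43,-0.003,-0.36,0,0,0,0]]'
python3 - <<'E'
from tgt import *
p=imaging.read_camera("scene"); save(p,"s8")
s=telemetry.get_state(); R0=R.from_quat(s["tcp_rot"]);g=s["eef_pos"]-R0.as_matrix()[:,2]*.0187;print(s["eef_pos"],g,s["contact_force"])
for f in(.25,.5,.75,1): print(np.round(R0.inv().apply((np.array([.535,.220,g[2]])-g)*f)/.15,3))
E
```

```text
time: 12.65
eef_pos: [0.5037, -0.0238, 0.2723]
tcp_rot: [0.631, 0.65, -0.294, 0.303]
contact_force: [0.4, 0.5, -1.3]
opening: 0.338
[ 0.503  -0.0238  0.2704] [ 0.5026 -0.0095  0.2824] [-0.1064 -0.7706 -1.3378]
[ 0.245  0.065 -0.291]
[ 0.49   0.131 -0.583]
[ 0.735  0.196 -0.874]
[ 0.98   0.262 -1.166]
```

View pics/s8.png

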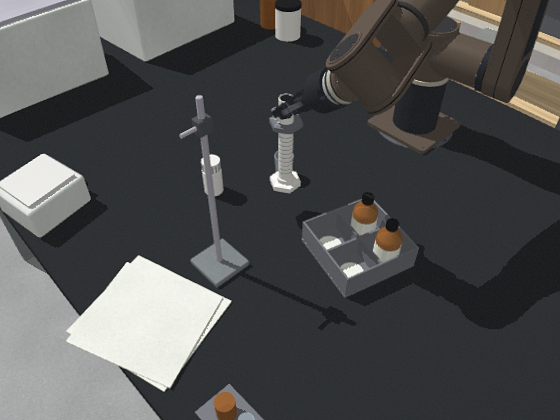

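Lifted upright (foot at ~row 183, col 285). Carry over.

```bash
python3 -m crank '[[0.12,0.03,-0.145,0,0,0,0],[0.245,0.065,-0.291,0,0,0,0],[0.37,0.1,-0.437,0,0,0,0],[0.49,0.131,-0.583,0,0,0,0],[0.61,0.163,-0.73,0,0,0,0],[0.735,0.196,-0.874,0,0,0,0],[0.79,0.212,-0.94,0,0,0,0],[0.82,0.22,-0.98,0,0,0,0],[0.82,0.22,-0.98,0,0,0,0]]'
python3 - <<'E'
from tgt import *
p=imaging.read_camera("wrist"); save(p,"w9")
s=telemetry.get_state(); R0=R.from_quat(s["tcp_rot"]);g=s["eef_pos"]-R0.as_matrix()[:,2]*.0187;print(s["eef_pos"],g,s["contact_force"],s["qpos"])
for f in(.25,.5,.75,1): print(np.round(R0.inv().apply((np.array([.535,.220,.2824])-g)*f)/.15,3))
E
```

```text
time: 13.6
eef_pos: [0.5297, 0.1688, 0.2687]
tcp_rot: [0.63, 0.651, -0.296, 0.301]
contact_force: [-0.5, -0.3, -0.8]
opening: 0.342
[0.5297 0.1682 0.2689] [0.5293 0.1825 0.281 ] [ 0.4958 -0.5279 -1.9274] [ 0.4407  0.2464  1.7221 -0.7772  1.6071  0.5588]
[ 0.038  0.011 -0.049]
[ 0.076  0.023 -0.098]
[ 0.114  0.034 -0.148]
[ 0.152  0.045 -0.197]
```

View pics/w9.png

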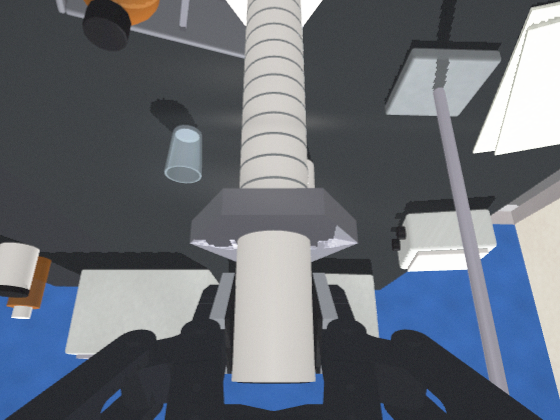

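```bash
python3 -m crank '[[0.076,0.023,-0.098,0,0,0,0],[0.152,0.045,-0.197,0,0,0,0],[0.152,0.045,-0.197,0,0,0,0],[0.152,0.045,-0.197,0,0,0,0]]'
python3 - <<'E'
from tgt import *
P={n:imaging.read_camera(n) for n in("scene","top")}
for n in P: save(P[n],n+"10")
s=telemetry.get_state(); R0=R.from_quat(s["tcp_rot"]);g=s["eef_pos"]-R0.as_matrix()[:,2]*.0187;print(s["eef_pos"],g,s["contact_force"],s["qpos"])
for n in P:
  for l in("cylinder_foot","liner0_spot","liner1_spot"): print(n,l,[(at_z(P[n],d["location"],g[2]-.197 if l[0]=="c" else .006),d["confidence"]) for d in finder.pinpoint(l,P[n])[:2]])
for dz in(-.03,-.06,-.07,-.08): print(np.round(R0.inv().apply((np.array([.535,.220,g[2]+dz])-g))/.15,3))
E
```

```text
time: 14.05
eef_pos: [0.5354, 0.2052, 0.2709]
tcp_rot: [0.631, 0.651, -0.296, 0.302]
contact_force: [-0.2, 0.0, -1.1]
opening: 0.34
[0.5353 0.205  0.2709] [0.5349 0.2193 0.2829] [ 0.3635 -0.4729 -1.3778] [ 0.488   0.2993  1.6532 -0.7577  1.649   0.5804]
scene cylinder_foot [(array([0.5376, 0.2179, 0.0859]), 0.93)]
scene liner0_spot [(array([0.5163, 0.1394, 0.006 ]), 0.71)]
scene liner1_spot [(array([0.5321, 0.2166, 0.006 ]), 0.78)]
top cylinder_foot [(array([0.537 , 0.2195, 0.0859]), 0.77), (array([ 0.5742, -0.1697,  0.0859]), 0.3)]
top liner0_spot [(array([0.5096, 0.1412, 0.006 ]), 0.98)]
top liner1_spot [(array([0.5314, 0.2211, 0.006 ]), 0.59)]
[0.156 0.002 0.125]
[0.309 0.003 0.254]
[0.36  0.003 0.296]
[0.412 0.003 0.339]
```

View pics/scene10.png

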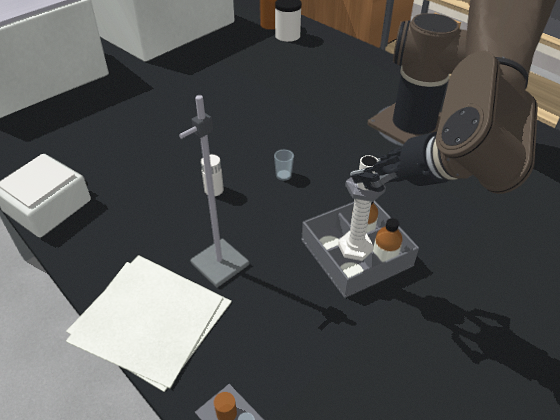

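View pics/top10.png

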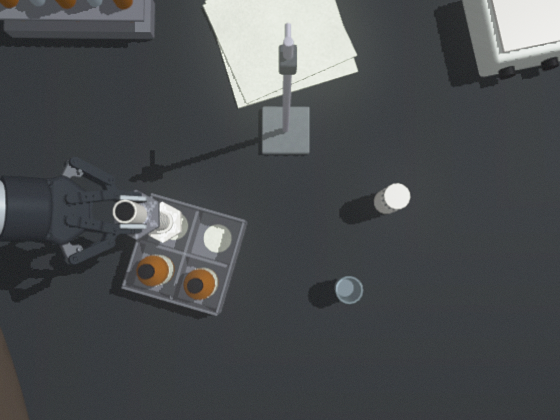

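```bash
python3 -m crank '[[0.05,-0.016,0.042,0,0,0,0],[0.1,-0.016,0.084,0,0,0,0],[0.156,-0.016,0.125,0,0,0,0],[0.206,-0.016,0.168,0,0,0,0],[0.257,-0.016,0.211,0,0,0,0],[0.309,-0.016,0.254,0,0,0,0],[0.345,-0.016,0.284,0,0,0,0],[0.37,-0.016,0.304,0,0,0,0],[0.385,-0.016,0.316,0,0,0,0],[0.385,-0.016,0.316,0,0,0,0]]'
python3 - <<'E'
from tgt import *
P={n:imaging.read_camera(n) for n in("scene","top")}
for n in P: save(P[n],n+"11")
s=telemetry.get_state(); R0=R.from_quat(s["tcp_rot"]);g=s["eef_pos"]-R0.as_matrix()[:,2]*.0187;print(s["eef_pos"],g,s["contact_force"],s["qpos"])
for dz in(-.002,-.004,-.006): print(np.round(R0.inv().apply([0,0,dz])/.15,3))
E
```

```text
time: 15.45
eef_pos: [0.5327, 0.2069, 0.196]
tcp_rot: [0.631, 0.651, -0.296, 0.302]
contact_force: [0.1, -0.5, -0.7]
opening: 0.341
[0.5329 0.207  0.1967] [0.5325 0.2213 0.2087] [-0.5131  0.0128 -0.6068] [ 0.4925  0.3751  1.7014 -0.7531  1.5598  0.6685]
[0.01  0.    0.009]
[0.02  0.    0.017]
[0.031 0.    0.026]
```

View pics/scene11.png

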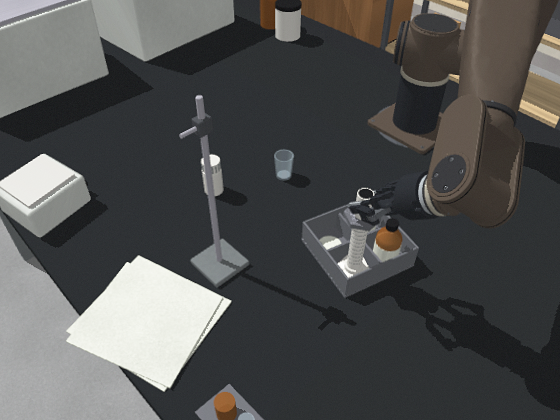

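```bash
python3 -m crank '[[0.01,0,0.009,0,0,0,0],[0.02,0,0.017,0,0,0,0],[0.028,0,0.022,0,0,0,0],[0.028,0,0.022,0,0,0,0],[0.028,0,0.022,0,0,0,0]]'
```

```text
time: 16.05
eef_pos: [0.5326, 0.2071, 0.1908]
tcp_rot: [0.631, 0.651, -0.296, 0.302]
contact_force: [-0.0, -0.2, -1.0]
opening: 0.339
```

```bash
python3 -m crank '[[0.005,0,0.004,0,0,0,0],[0.01,0,0.008,0,0,0,0],[0.01,0,0.008,0,0,0,0],[0.01,0,0.008,0,0,0,0]]'
```

```text
time: 16.45
eef_pos: [0.5328, 0.2072, 0.1898]
tcp_rot: [0.631, 0.651, -0.296, 0.302]
contact_force: [-0.8, -0.5, 3.4]
opening: 0.34
```

```bash
python3 -m crank '[[0,0,0,0,0,0,0.4],[0,0,0,0,0,0,0.45],[0,0,0,0,0,0,0.5],[0,0,0,0,0,0,0.55],[0,0,0,0,0,0,0.55],[0,0,-0.1,0,0,0,0.55],[0,0,-0.25,0,0,0,0.55],[0,0,-0.4,0,0,0,0.55],[0,0,-0.6,0,0,0,0.55],[0,0,-0.8,0,0,0,0.55],[0,0,-0.9,0,0,0,0.55],[0,0,-0.9,0,0,0,0.55]]'
python3 - <<'E'
from tgt import *
P={n:imaging.read_camera(n) for n in("scene","top","wrist")}
for n in P: save(P[n],n+"12")
s=telemetry.get_state(); print(s["eef_pos"],s["contact_force"],s["qpos"])
for n in P:
  for l,z in(("cylinder_foot",.006),("cylinder_collar",.169),("jar_mid",.0475)): print(n,l,[(at_z(P[n],d["location"],z),d["confidence"]) for d in finder.pinpoint(l,P[n])[:2]])
E
```

```text
time: 17.65
eef_pos: [0.5304, 0.3125, 0.278]
tcp_rot: [0.631, 0.652, -0.293, 0.302]
contact_force: [-0.3, 0.3, 0.3]
opening: 0.551
[0.5296 0.3098 0.2746] [-0.667  -0.6185 -0.6179] [ 0.6222  0.4302  1.4766 -0.702   1.7676  0.6424]
scene cylinder_foot [(array([0.532 , 0.2178, 0.006 ]), 0.72), (array([0.4052, 0.1416, 0.006 ]), 0.21)]
scene cylinder_collar [(array([0.543 , 0.2283, 0.169 ]), 0.56)]
scene jar_mid [(array([ 0.5815, -0.1831,  0.0475]), 0.61), (array([0.4862, 0.2604, 0.0475]), 0.34)]
top cylinder_foot [(array([0.5308, 0.2207, 0.006 ]), 0.74)]
top cylinder_collar [(array([0.5326, 0.2197, 0.169 ]), 0.7)]
top jar_mid [(array([ 0.5778, -0.1776,  0.0475]), 0.92)]
wrist cylinder_foot [(array([0.5329, 0.2236, 0.006 ]), 0.77)]
wrist cylinder_collar [(array([0.5313, 0.2309, 0.169 ]), 0.91)]
wrist jar_mid [(array([ 0.5763, -0.1717,  0.0475]), 0.93)]
```

View pics/wrist12.png

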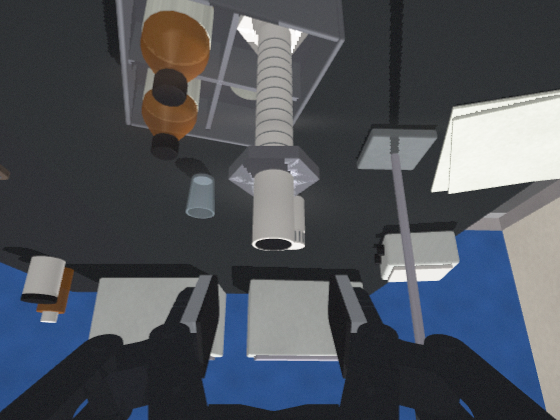

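View pics/top12.png

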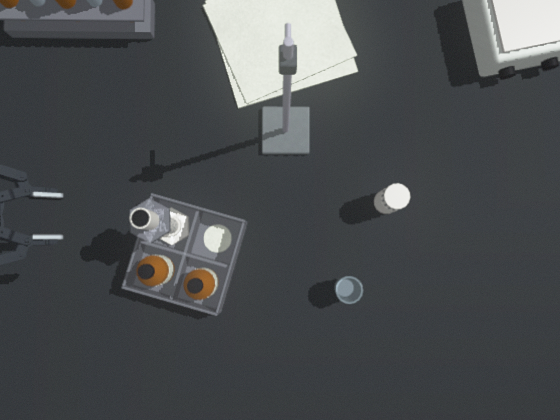

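```bash
cat >> tgt.py <<'E'
def down(yaw):
    y=np.array([np.cos(yaw),np.sin(yaw),0]); z=np.array([0,0,-1.]); return R.from_matrix(np.c_[np.cross(y,z),y,z])
E
python3 - <<'E'
from tgt import *
print(delta([.49,.33,.36],down(.04)))
E
```

```text
(array([-0.339, -0.265, -0.468]), array([-0.006,  0.555, -0.005]))
```

```bash
python3 -m crank '[[-0.15,-0.1,-0.3,0,0.07,0,0.6],[-0.339,-0.265,-0.468,0,0.15,0,0.6],[-0.339,-0.265,-0.468,0,0.25,0,0.6],[-0.339,-0.265,-0.468,0,0.35,0,0.6],[-0.339,-0.265,-0.468,0,0.45,0,0.6],[-0.339,-0.265,-0.468,0,0.555,0,0.6],[-0.339,-0.265,-0.468,0,0.555,0,0.6],[-0.339,-0.265,-0.468,0,0.555,0,0.6]]'
python3 - <<'E'
from tgt import *
print(telemetry.get_state()["qpos"])
print(delta([.49,.20,.36],down(1.4)))
E
```

```text
time: 19.05
eef_pos: [0.4902, 0.3289, 0.3609]
tcp_rot: [0.697, 0.717, -0.001, -0.001]
contact_force: [-0.1, -1.2, -0.4]
opening: 0.599
[0.4186 0.0319 1.6305 0.0014 1.4824 0.3908]
(array([-0.859, -0.025,  0.006]), array([-0.002, -0.002, -0.874]))
```

```bash
python3 -m crank '[[-0.2,0,0,0,0,-0.095,0.65],[-0.4,0,0,0,0,-0.19,0.65],[-0.6,0,0,0,0,-0.285,0.65],[-0.8,0,0,0,0,-0.38,0.65],[-1,0,0,0,0,-0.475,0.65],[-1,0.05,0,0,0,-0.57,0.65],[-1,0.05,0,0,0,-0.665,0.65],[-1,0.05,0,0,0,-0.76,0.65],[-1,0.05,0,0,0,-0.855,0.65],[-1,0.05,0,0,0,-0.95,0.65]]'
python3 - <<'E'
from tgt import *
print(telemetry.get_state()["qpos"])
print(delta([.52,.04,.32],down(2.5)),delta([.577,-.1785,.25],down(2.5)))
E
```

```text
time: 20.05
eef_pos: [0.5019, 0.181, 0.3598]
tcp_rot: [0.021, 1.0, -0.001, -0.003]
contact_force: [-0.8, -0.6, -0.1]
opening: 0.648
[ 0.1561 -0.0971  1.7582 -0.0005  1.4862 -1.3731]
(array([-0.161, -0.934,  0.266]), array([ 0.001, -0.004, -0.618])) (array([-0.604, -2.372,  0.732]), array([ 0.001, -0.004, -0.618]))
```

```bash
python3 -m crank '[[-0.12,-0.3,0.05,0,0,-0.08,0.65],[-0.25,-0.6,0.2,0,0,-0.17,0.65],[-0.35,-0.9,0.35,0,0,-0.25,0.65],[-0.4,-1,0.5,0,0,-0.33,0.65],[-0.4,-1,0.5,0,0,-0.42,0.65],[-0.4,-1,0.5,0,0,-0.42,0.65]]'
python3 - <<'E'
from tgt import *
print(telemetry.get_state()["qpos"])
print(delta([.577,-.1785,.25],down(2.2)))
E
```

```text
time: 20.65
eef_pos: [0.554, 0.0275, 0.2832]
tcp_rot: [-0.3, 0.954, 0.001, -0.004]
contact_force: [-0.8, 0.7, 0.2]
opening: 0.654
[-0.1327 -0.0117  1.8128 -0.0015  1.3485 -2.3134]
(array([ 0.66 , -1.214,  0.221]), array([ 0.003, -0.004, -0.012]))
```

```bash
python3 -m crank '[[0.15,-0.3,0,0,0,0,0.65],[0.3,-0.6,0.1,0,0,0,0.65],[0.45,-0.85,0.2,0,0,0,0.65],[0.55,-0.99,0.22,0,0,0,0.65],[0.55,-0.99,0.22,0,0,0,0.65]]'
python3 - <<'E'
from tgt import *
from fit import *
print(telemetry.get_state()["qpos"])
p=imaging.read_camera("wrist"); save(p,"w13")
r=finder.masks_of("jar_mid",p); print([(d["confidence"],d["extent"]) for d in r],[(at_z(p,d["location"],.0475),d["confidence"]) for d in finder.pinpoint("jar_mid",p)[:2]])
x0=[.577,-.1785]
q=minimize(lambda x:-iou(sil(p,ringpts(np.array([x[0],x[1],0]),np.array([0,0,1.]),[(0,.07,.023),(.07,.095,.022)])),r[0]["pixels"]),x0,method="Nelder-Mead",options=dict(initial_simplex=[x0,[x0[0]+.01,x0[1]],[x0[0],x0[1]+.01]])); print(q.x,q.fun)
print(delta([*q.x,.15],down(2.2)))
E
```

```text
time: 21.15
eef_pos: [0.5718, -0.1434, 0.2514]
tcp_rot: [-0.298, 0.955, 0.0, -0.003]
contact_force: [0.0, 0.3, -1.1]
opening: 0.65
[-0.4163  0.0873  1.7689 -0.0034  1.2902 -2.5916]
[] [(array([ 0.5798, -0.1792,  0.0475]), 0.86)]Traceback (most recent call last):
  File "<stdin>", line 7, in <module>
    res = _minimize_neldermead(fun, x0, args, callback, bounds=bounds,
                               **options)
    fsim[k] = func(sim[k])
              ~~~~^^^^^^^^
    fx = function(np.copy(x), *(wrapper_args + args))
  File "<stdin>", line 7, in <lambda>
IndexError: list index out of range
```

View pics/w13.png

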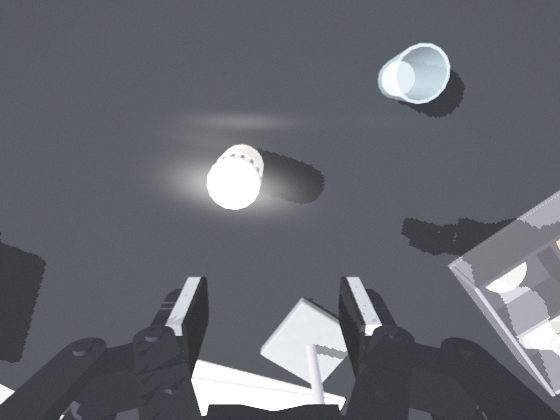

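```bash
python3 - <<'E'
from tgt import *
p=imaging.read_camera("wrist")
print(at_z(p,(183,234),.095))
print(delta([.579,-.1785,.15],down(2.2)))
E
```

```text
[ 0.579  -0.1744  0.095 ]
(array([ 0.11 , -0.238,  0.685]), array([ 0.001, -0.002, -0.011]))
```

```bash
python3 -m crank '[[0.11,-0.238,0,0,0,0,0.75],[0.11,-0.238,0.2,0,0,0,0.75],[0.11,-0.238,0.4,0,0,0,0.75],[0.11,-0.238,0.6,0,0,0,0.75],[0.11,-0.238,0.68,0,0,0,0.75],[0.11,-0.238,0.68,0,0,0,0.75]]'
python3 - <<'E'
from tgt import *
p=imaging.read_camera("wrist"); save(p,"w14")
print([(at_z(p,d["location"],.0475),d["confidence"]) for d in finder.pinpoint("jar_mid",p)[:2]])
print(delta([.5785,-.178,.062],down(2.2)))
E
```

```text
time: 21.95
eef_pos: [0.5774, -0.1781, 0.1481]
tcp_rot: [-0.301, 0.953, 0.002, -0.004]
contact_force: [0.4, 0.0, -0.1]
opening: 0.753
[]
(array([-0.003,  0.011,  0.596]), array([ 0.   , -0.002, -0.011]))
```

View pics/w14.png

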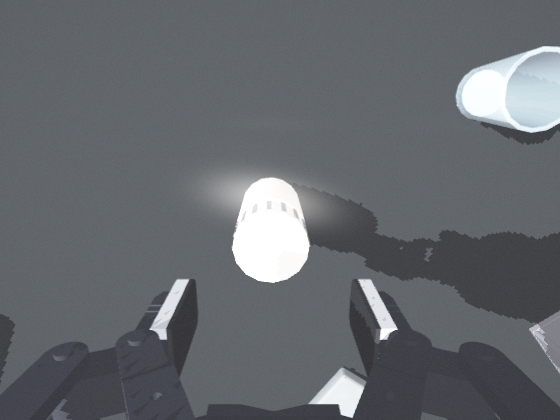

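```bash
python3 - <<'E'
from tgt import *
p=imaging.read_camera("wrist");print(at_z(p,(245,271),.095))
E
python3 -m crank '[[0,0,0.2,0,0,0,0.75],[0,0,0.38,0,0,0,0.75],[0,0,0.5,0,0,0,0.75],[0,0,0.57,0,0,0,0.75],[0,0,0.585,0,0,0,0.75],[0,0,0.585,0,0,0,0.75]]'
python3 - <<'E'
from tgt import *
p=imaging.read_camera("wrist"); save(p,"w15")
print(telemetry.get_state()["eef_pos"],telemetry.get_state()["contact_force"])
E
```

```text
[ 0.5805 -0.1798  0.095 ]
time: 22.7
eef_pos: [0.5787, -0.1803, 0.0633]
tcp_rot: [-0.301, 0.954, -0.0, -0.002]
contact_force: [-0.4, -0.4, 0.1]
opening: 0.749
[ 0.579  -0.1804  0.0637] [ 0.6306 -0.8554  0.0119]
```

View pics/w15.png

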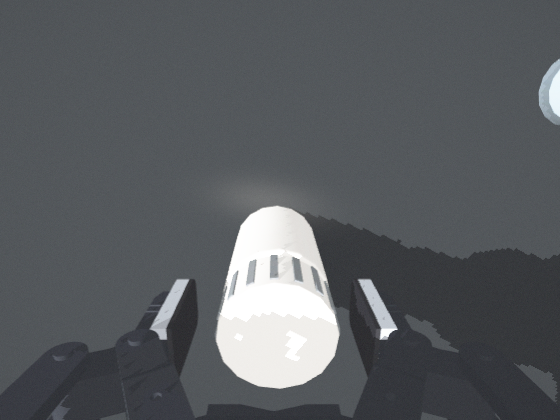

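Jar centred between the pads (col 277 vs mid 273). Close gently.

```bash
python3 -m crank '[[0,0,0,0,0,0,0.65],[0,0,0,0,0,0,0.55],[0,0,0,0,0,0,0.4],[0,0,0,0,0,0,0.2],[0,0,0,0,0,0,0.2],[0,0,0,0,0,0,0.2],[0,0,0,0,0,0,0.2]]' 40
python3 -m crank '[[0,0,-0.15,0,0,0,0.2],[0,0,-0.3,0,0,0,0.2],[0,0,-0.5,0,0,0,0.2],[0,0,-0.7,0,0,0,0.2],[0,0,-0.7,0,0,0,0.2]]'
python3 - <<'E'
from tgt import *
p=imaging.read_camera("wrist"); save(p,"w16"); p=imaging.read_camera("scene"); save(p,"s16")
print(telemetry.get_state()["eef_pos"],telemetry.get_state()["contact_force"])
E
```

```text
time: 23.45
eef_pos: [0.5785, -0.18, 0.0635]
tcp_rot: [-0.301, 0.954, 0.0, -0.002]
contact_force: [-1.8, 1.6, 5.4]
opening: 0.509
time: 23.95
eef_pos: [0.581, -0.1813, 0.1722]
tcp_rot: [-0.301, 0.954, -0.003, 0.001]
contact_force: [0.4, -0.3, -1.5]
opening: 0.506
[ 0.5783 -0.1799  0.167 ] [-1.142   0.0155 -2.2527]
```

View pics/w16.png

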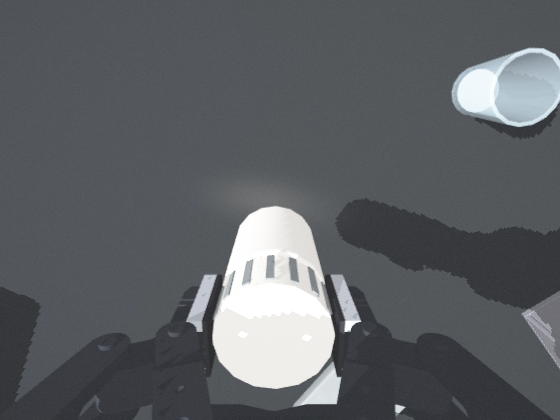

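View pics/s16.png

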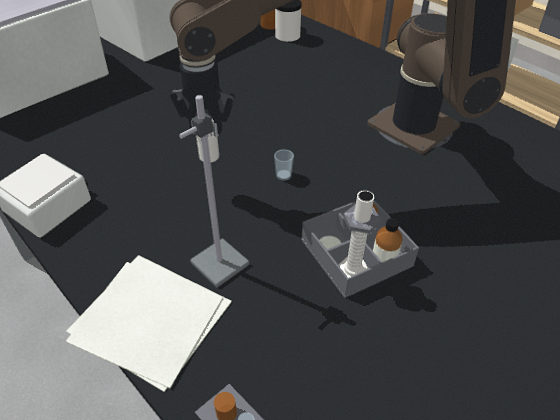

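```bash
python3 - <<'E'
from tgt import *
print(delta([.55,-.02,.17],down(2.4)))
E
```

```text
(array([-0.457,  0.982, -0.02 ]), array([ 0.001, -0.002, -0.139]))
```

```bash
python3 -m crank '[[-0.1,0.2,0,0,0,-0.03,0.2],[-0.2,0.4,0,0,0,-0.06,0.2],[-0.3,0.6,0,0,0,-0.09,0.2],[-0.4,0.8,-0.02,0,0,-0.12,0.2],[-0.457,0.98,-0.02,0,0,-0.139,0.2],[-0.457,0.98,-0.02,0,0,-0.139,0.2]]'
python3 - <<'E'
from tgt import *
print(delta([.509,.132,.17],down(2.87)),delta([.53,.06,.17],down(2.87)), telemetry.get_state()["qpos"])
E
```

```text
time: 24.65
eef_pos: [0.5475, -0.0169, 0.167]
tcp_rot: [-0.405, 0.914, 0.003, -0.004]
contact_force: [-0.3, -0.0, -2.8]
opening: 0.503
(array([-0.562,  0.858, -0.015]), array([ 0.006, -0.002, -0.297])) (array([-0.301,  0.431, -0.018]), array([ 0.006, -0.002, -0.297])) [-0.2159  0.0757  1.9414 -0.0005  1.1349 -2.6199]
```

```bash
python3 -m crank '[[-0.1,0.15,-0.02,0,0,0,0.2],[-0.2,0.3,-0.02,0,0,-0.08,0.2],[-0.3,0.43,-0.02,0,0,-0.16,0.2],[-0.4,0.6,-0.02,0,0,-0.23,0.2],[-0.5,0.75,-0.02,0,0,-0.297,0.2],[-0.562,0.858,-0.02,0,0,-0.297,0.2],[-0.562,0.858,-0.02,0,0,-0.297,0.2],[-0.562,0.858,-0.02,0,0,-0.297,0.2]]'
python3 - <<'E'
from tgt import *
P={n:imaging.read_camera(n) for n in("scene","top","wrist")}
for n in P: save(P[n],n+"17")
for n in P:
  for l,z in(("liner0_spot",.006),("jar_mid",.151)): print(n,l,[(at_z(P[n],d["location"],z),d["confidence"]) for d in finder.pinpoint(l,P[n])[:2]])
s=telemetry.get_state();print(delta([.509,.132,.07],down(2.87)),s["eef_pos"],s["contact_force"],s["qpos"])
E
```

```text
time: 25.45
eef_pos: [0.512, 0.1284, 0.1724]
tcp_rot: [-0.603, 0.797, 0.001, -0.003]
contact_force: [0.0, -0.2, -1.3]
opening: 0.506
scene liner0_spot [(array([0.5138, 0.1414, 0.006 ]), 0.73), (array([0.5358, 0.22  , 0.006 ]), 0.37)]
scene jar_mid [(array([0.5089, 0.1202, 0.151 ]), 0.8)]
top liner0_spot []
top jar_mid []
wrist liner0_spot [(array([0.5095, 0.1394, 0.006 ]), 0.67)]
wrist jar_mid []
(array([-0.017,  0.025,  0.689]), array([ 0.003, -0.001, -0.003])) [0.5123 0.1286 0.1734] [-0.0923 -0.2142 -1.1775] [ 0.0537  0.0212  1.9858 -0.      1.1391 -2.8124]
```

View pics/top17.png

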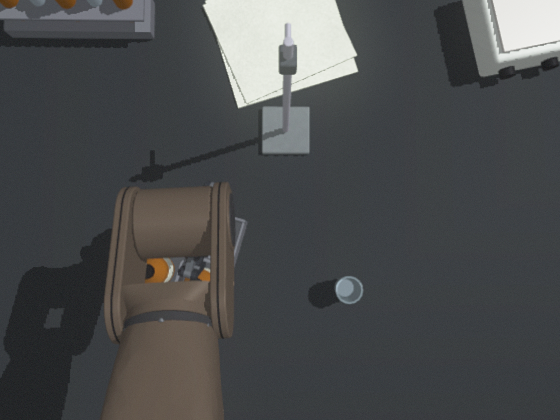

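View pics/wrist17.png

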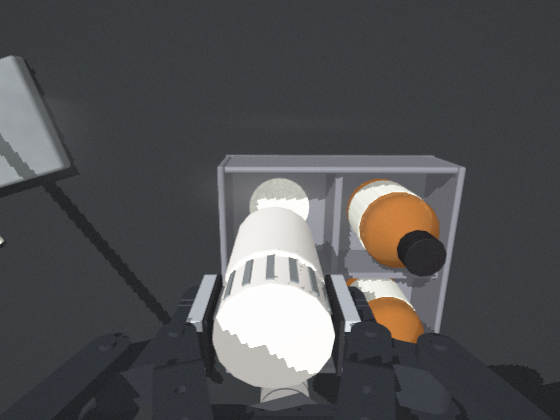

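View pics/scene17.png

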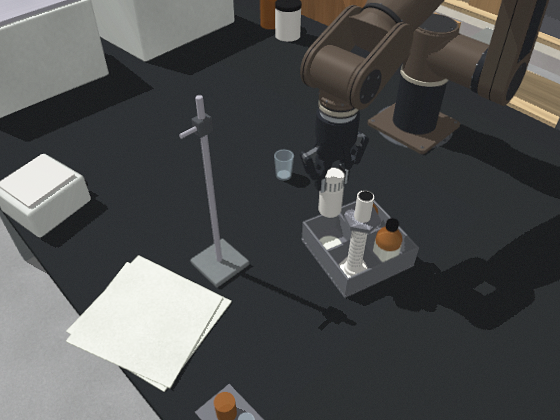

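```bash
python3 -m crank '[[-0.01,0.02,0.05,0,0,0.03,0.2],[-0.01,0.02,0.15,0,0,0.06,0.2],[-0.01,0.02,0.28,0,0,0.08,0.2],[-0.01,0.02,0.4,0,0,0.08,0.2],[-0.01,0.02,0.5,0,0,0.08,0.2],[-0.01,0.02,0.58,0,0,0.08,0.2],[-0.01,0.02,0.58,0,0,0.08,0.2]]'
python3 - <<'E'
from tgt import *
P={n:imaging.read_camera(n) for n in("scene","wrist")}
for n in P: save(P[n],n+"18")
s=telemetry.get_state();print(s["eef_pos"],s["contact_force"],s["qpos"])
E
```

```text
time: 26.6
eef_pos: [0.508, 0.131, 0.0844]
tcp_rot: [-0.552, 0.834, 0.002, -0.004]
contact_force: [0.6, 0.4, -1.0]
opening: 0.508
[0.5095 0.1312 0.0865] [ 0.3794 -0.8117 -0.7861] [ 0.059   0.1338  2.0442  0.      0.968  -2.6821]
```

View pics/scene18.png

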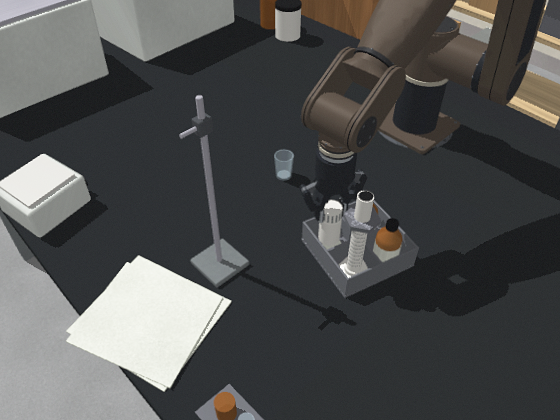

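View pics/wrist18.png

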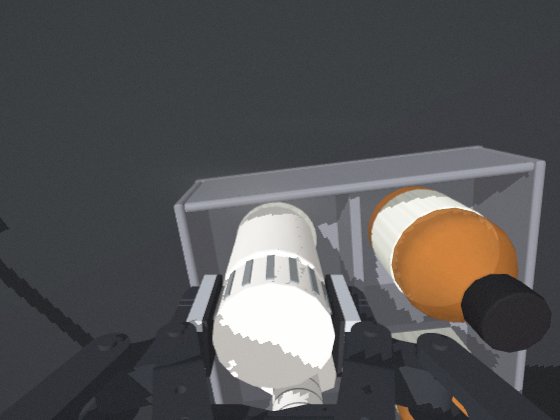

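```bash
python3 -m crank '[[0,0,0.03,0,0,0,0.2],[0,0,0.06,0,0,0,0.2],[0,0,0.08,0,0,0,0.2],[0,0,0.095,0,0,0,0.2],[0,0,0.1,0,0,0,0.2],[0,0,0.1,0,0,0,0.2]]'
```

```text
time: 27.3
eef_pos: [0.5091, 0.1312, 0.0712]
tcp_rot: [-0.552, 0.834, 0.001, -0.002]
contact_force: [-1.0, -0.1, -1.5]
opening: 0.505
```

```bash
python3 -m crank '[[0,0,0.007,0,0,0,0.2],[0,0,0.012,0,0,0,0.2],[0,0,0.012,0,0,0,0.2],[0,0,0.012,0,0,0,0.2]]'
```

```text
time: 27.7
eef_pos: [0.5092, 0.1312, 0.0696]
tcp_rot: [-0.552, 0.834, 0.001, -0.002]
contact_force: [-0.2, -0.9, -1.0]
opening: 0.504
```

```bash
python3 -m crank '[[0,0,0.005,0,0,0,0.2],[0,0,0.01,0,0,0,0.2],[0,0,0.01,0,0,0,0.2],[0,0,0.01,0,0,0,0.2]]'
```

```text
time: 28.1
eef_pos: [0.5094, 0.1313, 0.0685]
tcp_rot: [-0.552, 0.834, 0.001, -0.002]
contact_force: [-1.4, -0.1, 3.5]
opening: 0.506
```

```bash
python3 -m crank '[[0,0,0,0,0,0,0.55],[0,0,0,0,0,0,0.6],[0,0,0,0,0,0,0.66],[0,0,0,0,0,0,0.66],[0,0,-0.1,0,0,0,0.66],[0,0,-0.25,0,0,0,0.66],[0,0,-0.45,0,0,0,0.66],[0,0,-0.7,0,0,0,0.66],[0,0,-0.95,0,0,0,0.66],[0,0,-0.95,0,0,0,0.66]]'
python3 - <<'E'
from tgt import *
P={n:imaging.read_camera(n) for n in("scene","wrist","top")}
for n in P: save(P[n],n+"19")
for n in P:
  for l,z in(("liner0_spot",.006),("jar_mid",.0535),("cylinder_foot",.006),("beaker",0),("bottle0",.005)): print(n,l,[(np.round(at_z(P[n],d["location"],z)[:2],4),d["confidence"]) for d in finder.pinpoint(l,P[n])[:2]])
s=telemetry.get_state();print(s["eef_pos"],s["contact_force"],s["qpos"])
E
```

```text
time: 29.1
eef_pos: [0.5137, 0.1315, 0.2188]
tcp_rot: [-0.552, 0.834, -0.002, 0.004]
contact_force: [0.4, -0.4, 0.1]
opening: 0.662
scene liner0_spot []
scene jar_mid [(array([0.5157, 0.1342]), 0.66)]
scene cylinder_foot [(array([0.5311, 0.2231]), 0.74)]
scene beaker [(array([ 0.412 , -0.1037]), 0.84)]
scene bottle0 [(array([0.4431, 0.2415]), 0.73)]
wrist liner0_spot []
wrist jar_mid []
wrist cylinder_foot [(array([0.5333, 0.2218]), 0.59)]
wrist beaker []
wrist bottle0 [(array([0.4493, 0.2411]), 0.94), (array([0.4284, 0.1612]), 0.91)]
top liner0_spot []
top jar_mid [(array([0.5077, 0.1331]), 0.41)]
top cylinder_foot []
top beaker [(array([ 0.4149, -0.098 ]), 0.75)]
top bottle0 [(array([0.4485, 0.2406]), 0.96), (array([0.4277, 0.1658]), 0.8)]
[0.5099 0.1312 0.2106] [-0.2722  0.2773  0.0115] [ 0.059  -0.0219  1.9571  0.      1.2108 -2.6821]
```

View pics/scene19.png

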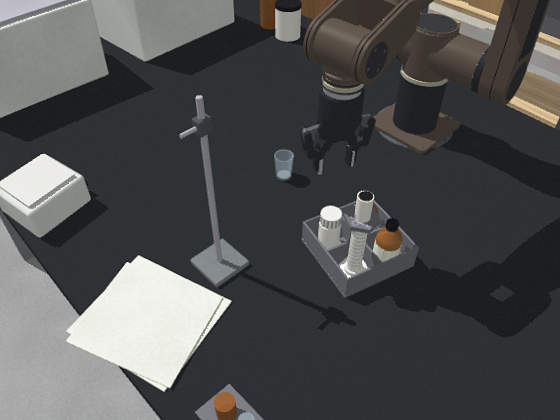

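View pics/wrist19.png

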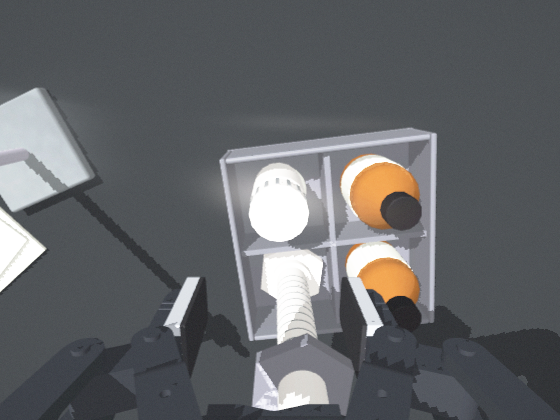

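```bash
python3 -m crank '[[0.1,0,-0.2,0,0,0,0.66],[0.3,0,-0.45,0,0,0,0.66],[0.5,0,-0.6,0,0,0,0.66],[0.5,0,-0.6,0,0,0,0.66],[0.5,0,-0.6,0,0,0,0.66]]'
python3 - <<'E'
from tgt import *
P={n:imaging.read_camera(n) for n in("scene","top")}
for n in P: save(P[n],n+"20")
for n in P:
  for l,z in(("jar_mid",.0535),("cylinder_foot",.006),("cylinder_collar",.169)): print(n,l,[(np.round(at_z(P[n],d["location"],z)[:2],4),d["confidence"]) for d in finder.pinpoint(l,P[n])[:2]])
s=telemetry.get_state();print(s["eef_pos"],s["contact_force"],s["time"])
E
```

```text
time: 30.5
eef_pos: [0.4811, 0.062, 0.3011]
tcp_rot: [-0.552, 0.834, 0.001, -0.001]
contact_force: [-0.0, -0.1, 0.1]
opening: 0.666
scene jar_mid [(array([0.5123, 0.1354]), 0.91)]
scene cylinder_foot [(array([0.537 , 0.2163]), 0.94)]
scene cylinder_collar [(array([0.5376, 0.2283]), 0.65)]
top jar_mid []
top cylinder_foot []
top cylinder_collar [(array([0.5351, 0.2207]), 0.75)]
[0.4809 0.0626 0.2998] [ 0.9801 -0.2151  0.5495] 30.9
```

View pics/top20.png

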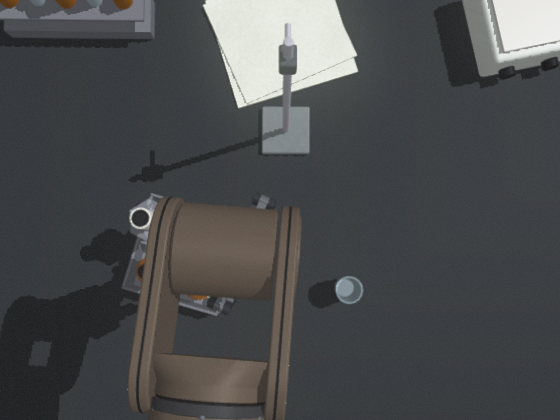

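Everything stands in place, and the gripper is clear of both objects. Handing in.

```bash
python3 -c "
from plant import ticket
print(ticket.sign_off())"
```

```text
the job is handed in; nothing more can be done
None
```

I tipped the measuring cylinder up over its foot edge, released it for a moment so it stood free on the bench, and re-gripped it. I then lowered it into one empty cell of the crate until the wrist force showed contact, and set the jar down in the other empty cell the same way. I handed the job in at about 31 s; sign-off reports no verdict.

- **Positions:** in the last pictures the cylinder foot was within about 6 mm of its liner's centre. The jar was about 4–8 mm from its liner's centre, because I set it slightly away from the cylinder on purpose. The limit is 25 mm.
- **Upright:** both looked upright. The collar appeared almost directly above the foot, though the estimates from different cameras differed by up to about 12 mm.
- **Left alone:** the beaker and the bottles checked showed no movement beyond the few millimetres of scatter in the measurements.
- **Robot:** the gripper was well above everything, and the force reading was near zero.
- **Checks that failed:** in the last top picture the arm hid the jar and the cylinder's foot. Those positions therefore come from the scene camera and from the pictures taken just before.

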